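# Swap the nut jar's travel cap for its screw lid

## Robot

A 7-joint arm with a two-finger parallel gripper is mounted at the origin on a cart in front of the work surface, level with it; the furniture and walls round the work are solid. World frame = base frame: x ahead of the robot, y to its left, z up, the work surface at z = 0. Lengths are in m, angles in rad, forces in N, time in s.
With the tool pointing down it reaches from about 0.425 to 0.875 m from the base axis. Payload 8.4 kg.
Tool frame: the origin (TCP) lies midway between the tips of the shut fingers; the grasp point (between the pads) lies 19 mm behind it; z points along the fingers, y is the line along which they close (so a half turn about z gives the same grasp; the last joint's range is limited). The gripper opens to 87 mm and grips with 3 to 60 N. Pads are 19 mm wide; open, the fingers measure 117 mm over their backs; the gripper's body (75 mm by 190 mm) begins 51 mm behind the grasp point.
Start: joints at [1.185, 0.333, 0.04, 1.465, -0.013, 1.343, -0.059], TCP at [0.184, -0.623, 0.223] pointing down, gripper open.
Joint ranges: [-2.58, 2.58], [-0.38, 2.09], [-1.3, 1.39], [0.25, 2.4], [-1.5, 4.64], [0.08, 2.09], [-2.65, 2.65]. Speed limits (rad/s): [2.22, 2.22, 2.79, 2.79, 3.14, 3.14, 3.14].

## Interface

Orientations are given as a unit quaternion [w, x, y, z].
In Python, from cell import r gives the robot as it stands.
- The arm moves only by the tool carry_out, never from a script. Its argument "plan" is a list of rows, each a list of 7 numbers: the closure, from -1 (fully open) to 1 (shut), then the shift along the tool's x, y, z in mm, then the turn, a rotation vector about the tool's x, y, z in degrees. A call has 1 to 12 rows; each row is the pose to reach, as a shift and turn from the pose commanded when the call began, along the tool's axes at that moment; what a row does not reach only later rows make up. A row lasts 1/10 s, in which the tool goes at most 50 mm and 8.59 degrees, less where a joint would pass 70% of its speed; a pose out of reach is approached as far as the arm can. A call with a gripper value outside its range is refused whole. The fingers move at their own pace and stop on an object; "force" is the grip in N (left out, the last holds). Time passes only in rows, so rows that repeat a pose let the fingers close. It gives the time, the measured TCP pose, the force, the opening and the grip force at its end, in the units of the state.
- r.get_obs(): the state, without advancing time (a new reading comes with each control period).
- r.grab_frame(name): name is "side" or "top"; returns the picture (480x640x3 uint8, red, green, blue); there is no depth.
- r.calibration(name): a dict with "K" (3x3 intrinsics, pixels), "rvec" (rotation vector, rad) and "tvec" (3), from world to camera coordinates, as OpenCV has them. Camera axes: x right, y down, z forward; pixel columns grow to the right and rows downward; lengths in m; the calibration is good to about 2 mm. A picture is of the moment at which its call begins. calibration takes no time and is no camera call.
- r.close_job(): hands the job in; it is judged then, once.
The state is a dict: "clock": time; "q": joint angles; "qd": joint speeds; "joint_efforts": joint torques, N m; "eef_pos": TCP position; "eef_rot": TCP orientation; "force": force on the tool from outside, world axes, zero at the start; "moment": the same for the moment, N m; "width": finger opening in m; "grasp_force": force on a finger pad.
Only numpy, scipy, OpenCV 4.12 (cv2) and the standard library are available. Lean on these libraries where they do the work, as an engineer would, in place of code of your own. Each camera call takes 0.05 s, during which the arm holds its last target. There are 200 camera calls.

## Task

The hazelnut jar in the tilted wooden stand still has its loose white travel cap on: pull that off and drop it into the green waste caddy. Then close the jar properly with its own steel lid: if the lid sits high on the threads, turn it backwards until you feel it drop into place, then screw it down clockwise until it is fully home, tight on the seal, and let go. Don't force it, and leave the other things on the worktop where they are.

Things in the scene. Friction and masses are not known exactly. Their poses are not given: they have to be found in the camera images.
- jar_mouth (a point): Centre of the glass jar's open mouth, level with the glass edge. Its z axis is the jar's axis, out of the mouth; the jar is held fast, leaning 30 degrees from vertical to the front of its stand (the robot's side). The neck is 48 mm in outer diameter; its top 3 mm taper to 43 mm.
- jar_threads (a point): On the jar's axis, 12 mm below the mouth. Round the neck: 3 right-hand threads, 120 degrees apart, 4.4 mm proud, 3.5 mm thick. Each starts with its top 8.5 mm below the glass edge, sinks 3.5 mm clockwise over 60 degrees, runs level 25 more to a stop rib, its top level with the thread start; then a 27 degree gap to the next start. Where round the neck they start is unknown, differs each time, and is not told by this point's axes.
- jar_seal (a point): Top of the orange silicone seal ring lying on the glass edge, on the jar's axis, 3 mm above the mouth; 44 mm in outer diameter. It starts to give at 2 N and has given 2.5 mm at about 10 N.
- lid_knob (a point): Centre of the wooden knob's grip on the jar lid; z is the lid's axis, out of its top. The knob is a round cylinder, 30 mm in diameter, from 22 mm below this point (lid's flat top) to 18 mm above. Lid on the worktop, open side down: z = 0.047. Height above jar_mouth along its axis: 34 to 38 mm while the lugs ride on the threads, 29 mm dropped in between them, 26.5 mm screwed home.
- lid_inside (a point): Middle of the lid's inside top, which presses on the seal: 26 mm below lid_knob, 21 mm above the skirt's lower edge. 3 round lugs 4 mm thick, 120 degrees apart (one along x), stick in from the skirt to 25.2 mm from the axis, their centres 18 mm below this point. With the lugs on top of the threads, turning clockwise only runs them against the stop ribs: the lid stays high.
- jar_lid: The jar's lid: steel, 66 mm in diameter, 65 mm tall with its wooden knob, 0.12 kg; origin at the centre of the skirt's lower edge. On the mouth, turned anticlockwise (at most about 105 degrees) its lugs slip off the thread starts and it drops 5 to 9 mm; then 85 to 105 degrees clockwise, at up to 0.3 N m, run them under the threads to the stop ribs, where turning ends; it stays by itself. Pressing over 80 N may crack the glass.
- jar_stand: The wooden stand with the jar, fixed: base 150 x 130 mm, two upright cheeks 62 mm deep, 122 mm high, 114 mm over their outsides. Origin on the worktop midway between the cheeks; x points away from the robot. The jar is 80 mm in diameter, its mouth 160 mm above the worktop, 32 mm in front (-x) of the origin.
- cap_knob (a point): Middle of the grip of the white plastic travel cap that stands loosely over the jar's mouth; z is the cap's axis, out of its top (at the start the jar's axis). Its round knob is 24 mm in diameter, from 20 mm below this point (the cap's flat top) to 12 mm above; the cap is 55 mm in diameter, its skirt reaches 33 mm below this point (7 mm over the neck). 0.03 kg; it comes off by a straight pull of 10 mm.
- caddy_rim (a point): Centre of the open top of the round green waste caddy, level with its rim; fixed, standing upright on the worktop. 85 mm tall, open inside: 130 mm across at the rim, 106 mm at its floor, which is 81 mm below this point.
- tomato_1_mid (a point): Centre of the tomato lying on the chopping board, 69 mm; a bystander.
- flat_tin: Flat rounded tin, green and white, 63 x 107 x 26 mm; origin under it; a bystander.
- kitchen_timer: Red and white round kitchen timer, 65 mm wide, 45 mm tall; origin under it; a bystander.
- clementine_mid (a point): Centre of a clementine, 62 mm; a bystander.
- blue_mug: Light blue mug, 87 mm wide, 96 mm tall, with a handle; origin under it; a bystander.
- bamboo_lid: Flat bamboo canister lid without a knob, 107 mm wide, 22 mm tall; origin under it; it belongs to another vessel; a bystander.
There are look-alikes about, which are no part of the job. What is shaped like the part that bears cap_knob but purple is not meant.

How it is judged:
At the end, for the whole second after the job is handed in: The travel cap lies in the caddy (knob point within 60 mm of the caddy's axis, below z = 0.075). The lid is screwed home: knob point 24.5 to 27.6 mm above the jar's mouth along its axis (home is 26.5, merely lying on the seal 29), within 4 mm of the axis, square to it within 4 degrees (horizontal distance between cap_knob and caddy_rim below 0.06 m and height (world z) of cap_knob below 0.075 m and z of lid_knob in the frame of jar_mouth between 0.0245 and 0.0276 m and x of lid_knob in the frame of jar_mouth between -0.004 and 0.004 m and y of lid_knob in the frame of jar_mouth between -0.004 and 0.004 m and angle between the z axis of lid_knob and the z axis of jar_mouth, either way round below 0.07 rad); the robot touches nothing.
It fails at once if the lid is forced: more than 80 N between the lid and the jar or its stand (contact force between jar_lid and jar_stand above 80 N).
It fails at once if a bystander is disturbed: moved by more than 20 mm (distance of any of tomato_1_mid, flat_tin, kitchen_timer, clementine_mid, blue_mug, bamboo_lid from where it was at the start of the episode above 0.02 m).
It also fails if it takes over 66 s, if anything falls off the work surface, if the arm or the gripper's body presses on something with over 40 N, if the wrist force passes 120 N, or if a joint passes its speed limit or range.

## Working session

There is one attempt and no reset: what is moved stays moved. The work goes in short steps, Python scripts to look and compute and a tool call to move; the robot and the scene stay as the last step left them, time stands still between calls to the robot, and variables do not carry over. Pictures are saved under pics/ and viewed, at most 10 in all, crops included, and the job is handed in when it is done.

Besides the shell and the picture viewer there is one more tool, called after "Emit:" by a JSON object that holds its "method" and its "body". carry_out: Moves the arm, as the interface text tells. Its arguments: {"type":"object","properties":{"plan":{"type":"array"},"force":{"type":"number"}},"required":["plan"]}

```bash
ls; mkdir -p pics
python3 - <<'E'
from cell import r
import cv2
for n in("side","top"):
    cv2.imwrite(f"pics/{n}0.png",r.grab_frame(n)[:,:,::-1])
    c=r.calibration(n);print(n,c)
o=r.get_obs();print(o['eef_pos'],o['eef_rot'],o['clock'],o['width'],o['force'])
E
```

```text
pics
side {'K': array([[486.18188712,   0.        , 317.28310448],
       [  0.        , 486.18188712, 247.80819518],
       [  0.        ,   0.        ,   1.        ]]), 'rvec': array([ 0.584585  , -2.51750712,  1.41004121]), 'tvec': array([0.45869454, 0.25066801, 1.5211866 ])}
top {'K': array([[565.75564706,   0.        , 322.9830993 ],
       [  0.        , 565.75564706, 243.21030798],
       [  0.        ,   0.        ,   1.        ]]), 'rvec': array([ 1.66856178, -2.17263457,  0.61074987]), 'tvec': array([0.09399117, 0.50222985, 1.31801911])}
[ 0.1837316  -0.62304376  0.22176516] [-7.02855011e-04  9.89737287e-01  1.42897105e-01 -1.58618728e-04] 0.1 0.08701603553209797 [ 0.24762602  0.53614973 -0.29908164]
```

View pics/side0.png

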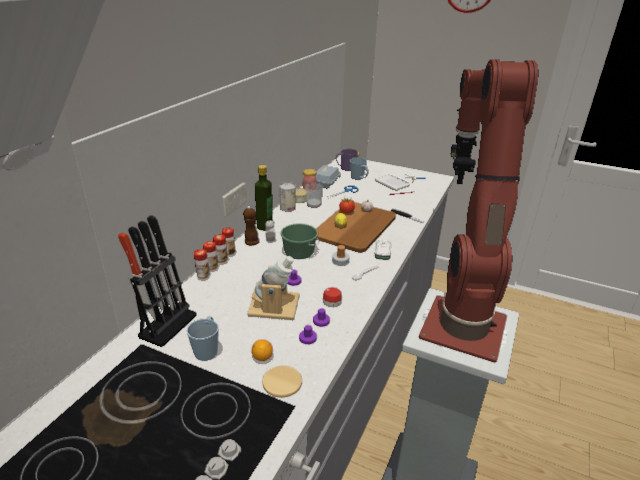

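View pics/top0.png

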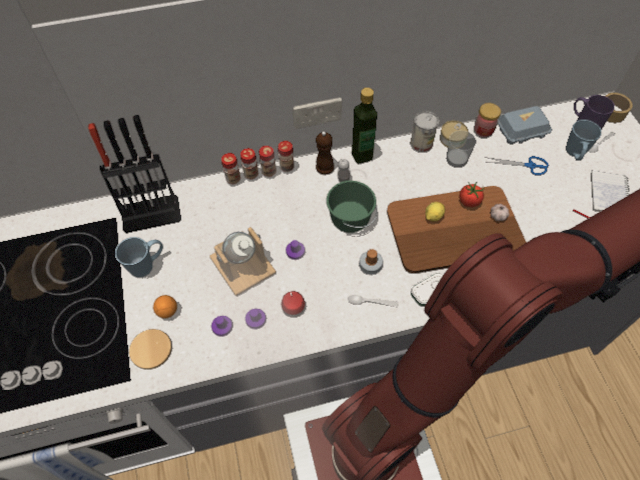

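Top view: the stand with jar and white cap is at (240,252), the steel lid with wooden knob at (371,260), and the green caddy at (351,205). The three purple caps, at (222,325), (256,318) and (295,249), are look-alikes. The white cap on the jar is the one meant, and I'll confirm it in enlarged crops.

Run:
```python
import cv2,numpy as np
t=cv2.imread("pics/top0.png");s=cv2.imread("pics/side0.png")
z=lambda im,x,y,w,h,k:cv2.resize(im[y:y+h,x:x+w],None,fx=k,fy=k,interpolation=cv2.INTER_CUBIC)
a=z(t,200,215,100,75,4);b=z(t,320,175,100,115,4)[:460]
c=z(s,240,245,100,75,4);d=z(s,275,215,100,75,4)
im=np.zeros((600,800,3),np.uint8)
im[:300,:400]=a;im[:300,400:]=z(t,320,210,100,75,4);im[300:,:400]=c;im[300:,400:]=d
cv2.imwrite("pics/crops.png",im)
```

```text
(no output)
```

View pics/crops.png

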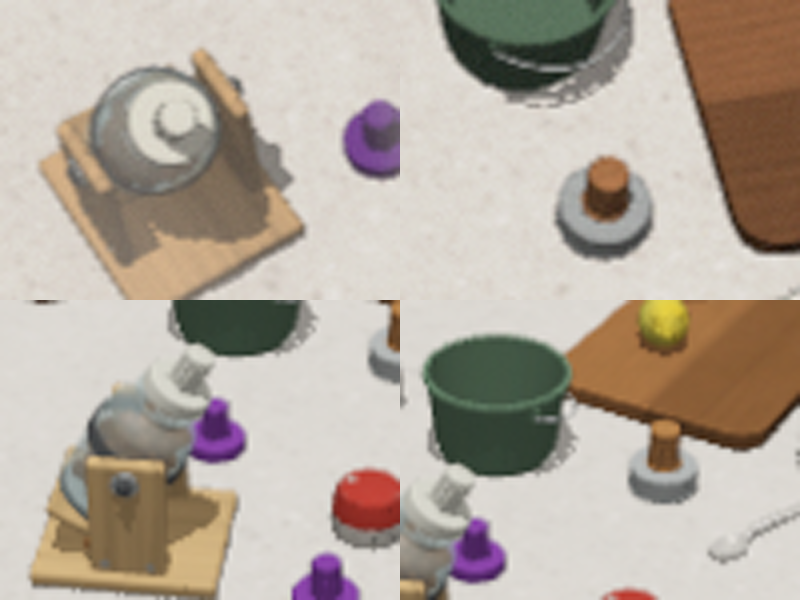

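The crop confirms that the white cap sits on the jar in the stand: knob top at top (245.3,244.3) and side (290,258.7). The nearby caps are purple. The lid's knob top is at top (372,252.5) and side (341,247).

```bash
cat > h.py <<'E'
from cell import r
import numpy as np,cv2
from scipy.spatial.transform import Rotation as R
C={n:r.calibration(n) for n in("side","top")}
def proj(n,p):
    c=C[n];return cv2.projectPoints(np.float64(p).reshape(-1,3),c['rvec'],c['tvec'],c['K'],None)[0].reshape(-1,2)
def onz(n,px,z):
    c=C[n];M=cv2.Rodrigues(c['rvec'])[0];o=-M.T@c['tvec'];d=M.T@np.linalg.inv(c['K'])@[*px,1];return o+d*(z-o[2])/d[2]
def tri(t,s):
    P=lambda n:C[n]['K']@np.c_[cv2.Rodrigues(C[n]['rvec'])[0],C[n]['tvec']]
    X=cv2.triangulatePoints(P('top'),P('side'),np.float64(t),np.float64(s)).ravel();X=X[:3]/X[3]
    return X,proj('top',X)-t,proj('side',X)-s
def tool():
    o=r.get_obs();w,*v=o['eef_rot'];return np.array(o['eef_pos']),R.from_quat([*v,w]),o
def delta(p,Rt):
    e,Rc,o=tool();return (Rc.inv().apply(p-e)*1000).round(1),(Rc.inv()*Rt).as_rotvec(degrees=True).round(1)
E
python3 - <<'E'
from h import *
np.set_printoptions(precision=4,suppress=True)
for n,px in(("top",(210,256.25)),("top",(232.5,290)),("top",(275.5,272)),("side",(248,390-0)),("side",(299,297)),("side",(294.5,319)),("side",(248,315)),):
    print(n,px,onz(n,px,0.012))
print('cap tip',tri((245.3,244.3),(290,258.7)))
print('lid',tri((372,252.5),(341.25,247)),onz('top',(372,252.5),.065),onz('side',(341.25,247),.065))
print('caddy',tri((351,202),(299.25,233)),onz('top',(351,202),.085),onz('side',(299.25,233),.085))
E
```

```text
top (210, 256.25) [0.6273 0.259  0.012 ]
top (232.5, 290) [0.5062 0.2166 0.012 ]
top (275.5, 272) [0.5304 0.0919 0.012 ]
side (248, 390) [0.4609 0.5224 0.012 ]
side (299, 297) [0.5246 0.1078 0.012 ]
side (294.5, 319) [0.4855 0.2141 0.012 ]
side (248, 315) [0.6253 0.2632 0.012 ]
cap tip (array([0.5297, 0.1556, 0.189 ]), array([[-0.1303, -0.4466]]), array([[0.3963, 0.3205]]))
lid (array([ 0.4934, -0.172 ,  0.063 ]), array([[-0.0129, -0.0478]]), array([[0.0394, 0.0295]])) [ 0.4922 -0.1715  0.065 ] [ 0.4924 -0.1691  0.065 ]
caddy (array([ 0.6592, -0.1599,  0.0825]), array([[-0.2294, -0.7732]]), array([[0.6307, 0.5203]])) [ 0.6547 -0.1592  0.085 ] [ 0.6611 -0.1584  0.085 ]
```

Run:
```python
from h import *
np.set_printoptions(precision=4,suppress=True)
for n,px in(("top",(214.5,247)),("top",(226,260)),("top",(249.5,227.5)),("top",(261,242)),("side",(262,285)),("side",(281.25,285.5))): print(n,px,onz(n,px,0.122))
from scipy.optimize import least_squares
def W(v,p):
    c,s=np.cos(v[2]),np.sin(v[2]);p=np.float64(p).reshape(-1,3)
    return np.c_[v[0]+c*p[:,0]-s*p[:,1],v[1]+s*p[:,0]+c*p[:,1],p[:,2]]
for bx,by in((.075,.065),(.065,.075)):
    s3=.5
    M=[("top",(-.032-.038*s3,0,.16+.038*.866),(245.3,244.3)),("side",(-.032-.038*s3,0,.16+.038*.866),(290,258.7)),
    ("top",(-.031,.057,.122),(226,260)),("top",(.031,.057,.122),(214.5,247)),("top",(.031,-.057,.122),(249.5+.5,227.5)),("top",(-.031,-.057,.122),(261,242)),
    ("side",(.031,.057,.122),(262,285)),("side",(-.031,.057,.122),(281.25,285.5)),
    ("top",(bx,by,.012),(210,256.2)),("top",(-bx,by,.012),(232.5,290)),("top",(-bx,-by,.012),(275.5,272)),("side",(-bx,by,0.012),(294.5,317)),("side",(bx,by,.012),(248.5,315)),("side",(-bx,-by,.012),(299,294))]
    f=lambda v:np.concatenate([proj(n,W(v,p))[0]-px for n,p,px in M])
    q=least_squares(f,[.578,.171,.3],loss='soft_l1');print(bx,q.x,np.degrees(q.x[2]),q.cost);print(f(q.x).reshape(-1,2))
```

```text
top (214.5, 247) [0.5835 0.2349 0.122 ]
top (226, 260) [0.537  0.2125 0.122 ]
top (249.5, 227.5) [0.6196 0.1349 0.122 ]
top (261, 242) [0.5671 0.1144 0.122 ]
side (262, 285) [0.5872 0.2331 0.122 ]
side (281.25, 285.5) [0.5336 0.2086 0.122 ]
0.075 [0.5778 0.174  0.3393] 19.441735816673233 20.88469836925143
[[-0.9052 -1.1322]
 [ 0.1564 -0.5063]
 [-1.4054  2.8312]
 [-1.4911 -1.1824]
 [ 0.6187 -2.2863]
 [ 1.6235 -0.5272]
 [-1.1082  0.783 ]
 [-0.2633  1.8946]
 [-0.4191  0.2683]
 [ 3.6354  6.1315]
 [ 1.5839  0.1644]
 [ 0.5741  1.3146]
 [-0.4246 -0.6839]
 [ 1.6394 -0.5893]]
0.065 [0.5772 0.1709 0.3061] 17.53952588138173 30.75502156181744
[[-0.2078 -0.8797]
 [ 0.7306 -0.6529]
 [-0.8597  2.421 ]
 [-0.2506 -1.9486]
 [ 2.5026 -2.0337]
 [ 2.8675  0.1029]
 [-0.9301  0.0446]
 [-0.2535  1.548 ]
 [-0.4489  3.4885]
 [-1.3918  4.9029]
 [ 3.6876 -3.2697]
 [-3.3108  2.9541]
 [ 2.0789  0.5822]
 [ 0.3273 -2.6034]]
```

```bash
cat >> h.py <<'E'
def jar(yaw,lean=30):
    c,s=np.cos(yaw),np.sin(yaw);l=np.radians(lean)
    z=np.array([np.sin(l)*c,np.sin(l)*s,-np.cos(l)]);x=np.array([-s,c,0]);return R.from_matrix(np.c_[x,np.cross(z,x),z]),-z
def down(yaw):
    c,s=np.cos(yaw),np.sin(yaw);z=np.array([0,0,-1.]);x=np.array([-s,c,0]);return R.from_matrix(np.c_[x,np.cross(z,x),z])
E
python3 - <<'E'
from h import *
from scipy.optimize import least_squares
np.set_printoptions(precision=4,suppress=True)
def W(v,p):
    c,s=np.cos(v[2]),np.sin(v[2]);p=np.float64(p).reshape(-1,3)
    return np.c_[v[0]+c*p[:,0]-s*p[:,1],v[1]+s*p[:,0]+c*p[:,1],p[:,2]]
tip=(-.032-.019,0,.16+.038*.866);bx,by=.075,.065
M=[("top",tip,(245.3,244.3)),("side",tip,(290,258.7)),("top",tip,(245.3,244.3)),("side",tip,(290,258.7)),
("top",(.031,.057,.122),(214.5,247)),("top",(.031,-.057,.122),(250,227.5)),("top",(-.031,-.057,.122),(261,242)),
("side",(.031,.057,.122),(262,285)),("side",(-.031,.057,.122),(281.25,285.5)),
("top",(bx,by,.012),(210,256.2)),("top",(-bx,-by,.012),(275.5,272)),("side",(-bx,by,0.012),(294.5,317)),("side",(bx,by,.012),(248.5,315)),("side",(-bx,-by,.012),(299,294))]
f=lambda v:np.concatenate([proj(n,W(v,p))[0]-px for n,p,px in M])
q=least_squares(f,[.578,.171,.3],loss='soft_l1').x;print(q,np.degrees(q[2]));print(f(q).reshape(-1,2))
mouth=W(q,(-.032,0,.16))[0];Rj,a=jar(q[2]);print('mouth',mouth,a)
print('w1',delta(np.array([.42,-.25,.33]),down(-.5)))
print('preg tcp',mouth+a*.10, Rj.as_quat())
print('w2',delta(mouth+a*.1,Rj))
E
```

```text
[0.5766 0.1744 0.3459] 19.821341426132975
[[-0.8572 -0.7533]
 [ 0.4642 -0.4008]
 [-0.8572 -0.7533]
 [ 0.4642 -0.4008]
 [-1.5712 -0.6201]
 [ 0.4183 -1.943 ]
 [ 1.5578 -0.247 ]
 [-0.7222  1.0119]
 [ 0.1593  2.0454]
 [-0.578   0.862 ]
 [ 1.6049  0.373 ]
 [ 1.0189  1.4145]
 [-0.0643 -0.385 ]
 [ 1.8014 -0.5218]]
mouth [0.5465 0.1636 0.16  ] [-0.4704 -0.1695  0.866 ]
w1 (array([ 332.1, -291.1, -107.9]), array([ -0.1,  -0. , -44.9]))
preg tcp [0.4994 0.1466 0.2466] [0.5553 0.7904 0.2118 0.1488]
w2 (array([ 520.5, -649. ,  -24. ]), array([-23.1,  24.3, -91.1]))
```

Emit:
{"method": "carry_out", "body": {"plan": [[-1, 30, 0, -80, 0, 0, 0], [-1, 80, -60, -108, 0, 0, -8], [-1, 130, -105, -108, 0, 0, -16], [-1, 170, -145, -108, 0, 0, -24], [-1, 210, -180, -108, 0, 0, -32], [-1, 250, -220, -108, 0, 0, -40], [-1, 290, -255, -108, 0, 0, -45], [-1, 332, -291, -108, 0, 0, -45], [-1, 332, -291, -108, 0, 0, -45], [-1, 332, -291, -108, 0, 0, -45]]}}

```text
clock: 1.1
eef_pos: [0.421, -0.2474, 0.3306]
eef_rot: [-0.0, 0.859, 0.512, 0.0]
force: [0.4, 0.1, 0.3]
width: 0.0875
grasp_force: 0.0
```

Run:
```python
from h import *
np.set_printoptions(precision=3,suppress=True)
mouth=np.array([.5465,.1636,.16]);Rj,a=jar(.3459)
e,Rc,o=tool();print(e,o['q'],o['clock'],o['force']);print(delta(mouth+a*.11,Rj))
```

```text
[ 0.421 -0.247  0.331] [ 0.809 -0.017 -0.361  1.65  -0.006  1.508 -0.048] 1.1 [0.388 0.108 0.326]
(array([ 380.1, -122.2,   75.3]), array([-28.2,  12.6, -47.1]))
```

Emit:
{"method": "carry_out", "body": {"plan": [[-1, 50, -16, 0, -4, 2, -6], [-1, 95, -31, 0, -7, 3, -12], [-1, 140, -45, 0, -10, 5, -18], [-1, 190, -61, 20, -14, 6, -24], [-1, 240, -77, 30, -18, 8, -30], [-1, 285, -92, 45, -21, 9, -36], [-1, 330, -106, 60, -25, 11, -42], [-1, 380, -122, 75, -28.2, 12.6, -47.1], [-1, 380, -122, 75, -28.2, 12.6, -47.1], [-1, 380, -122, 75, -28.2, 12.6, -47.1]]}}

```text
clock: 2.1
eef_pos: [0.4935, 0.1439, 0.2545]
eef_rot: [0.148, 0.555, 0.791, 0.211]
force: [0.8, -1.2, -1.0]
width: 0.0872
grasp_force: 0.0
```

Run:
```python
from h import *
np.set_printoptions(precision=3,suppress=True)
mouth=np.array([.5465,.1636,.16]);Rj,a=jar(.3459)
e,Rc,o=tool();print(e,o['q'],o['clock'],o['force']);print(delta(mouth+a*.01,Rj))
print(onz('top',(0,0),0)[:1])
s=r.grab_frame('side');t=r.grab_frame('top')
z=lambda im,x,y:cv2.resize(im[y:y+100,x:x+133],(800,600),interpolation=cv2.INTER_CUBIC)
g=lambda n,im:(lambda c:cv2.resize(im[int(c[1])-50:int(c[1])+50,int(c[0])-33:int(c[0])+33],(400,600),interpolation=cv2.INTER_CUBIC))(proj(n,mouth+a*.03)[0])
for n in('side','top'):print(n,proj(n,mouth+a*.03)[0].astype(int))
cv2.imwrite('pics/pg.png',np.hstack([g('side',s),g('top',t)])[:,:,::-1])
```

```text
[0.493 0.144 0.254] [ 0.336 -0.355 -0.555  2.144 -0.333  0.799  0.279] 2.1 [ 0.789 -1.195 -1.047]
(array([  0.5,   1.9, 100.1]), array([-0.1, -0. ,  0.1]))
[2.001]
side [289 260]
top [243 243]
```

View pics/pg.png

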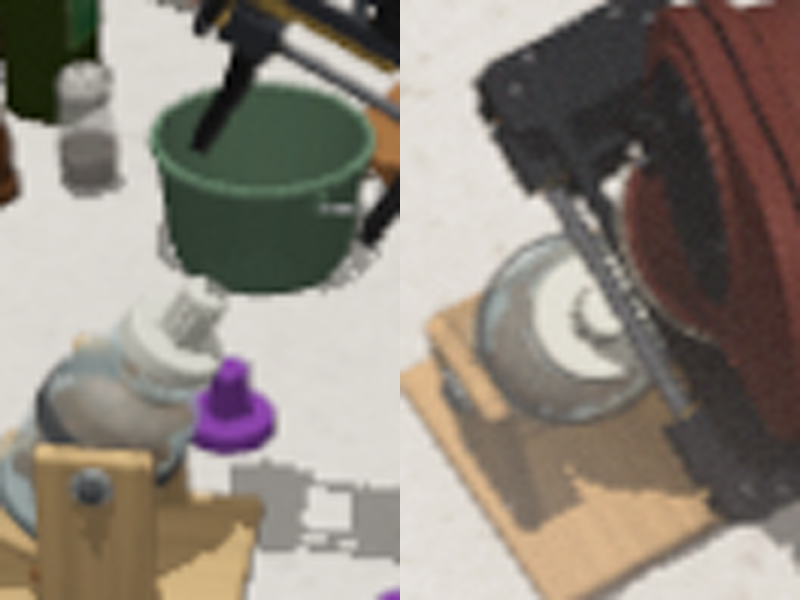

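The fingers straddle the cap knob along the jar axis: in the side crop the fingertips are at (200,150) and (375,235), and the knob tip is at (208,290). I'm going in along the axis.

Emit:
{"method": "carry_out", "body": {"plan": [[-1, 0, 2, 40, 0, 0, 0], [-1, 0, 2, 75, 0, 0, 0], [-1, 0, 2, 95, 0, 0, 0], [-1, 0, 2, 99, 0, 0, 0], [-1, 0, 2, 99, 0, 0, 0], [1, 0, 2, 99, 0, 0, 0], [1, 0, 2, 99, 0, 0, 0], [1, 0, 2, 99, 0, 0, 0], [1, 0, 2, 99, 0, 0, 0], [1, 0, 2, 99, 0, 0, 0], [1, 0, 2, 99, 0, 0, 0]], "force": 12}}

```text
clock: 3.3
eef_pos: [0.5428, 0.1589, 0.171]
eef_rot: [0.149, 0.556, 0.79, 0.212]
force: [0.8, -0.6, -0.5]
width: 0.0467
grasp_force: 0.0
```

Emit:
{"method": "carry_out", "body": {"plan": [[1, 0, 0, 0, 0, 0, 0], [1, 0, 0, 0, 0, 0, 0], [1, 0, 0, 0, 0, 0, 0], [1, 0, 0, 0, 0, 0, 0], [1, 0, 0, 0, 0, 0, 0], [1, 0, 0, 0, 0, 0, 0]]}}

```text
clock: 3.9
eef_pos: [0.5428, 0.1589, 0.1708]
eef_rot: [0.149, 0.556, 0.79, 0.211]
force: [0.0, 0.4, 0.1]
width: 0.0236
grasp_force: 12.0
```

Run:
```python
from h import *
np.set_printoptions(precision=4,suppress=True)
mouth=np.array([.5465,.1636,.16]);Rj,a=jar(.3459)
e,Rc,o=tool();print(e,o['q'],o['clock'],o['force'],o['moment'],o['width'],o['grasp_force']);print(Rj.inv().apply(e-mouth)*1000,Rc.inv().apply(o['force']))
```

```text
[0.5428 0.1589 0.1708] [ 0.3931 -0.1306 -0.7036  2.1676 -0.1738  0.5551  0.1379] 3.9 [0.0362 0.3845 0.0936] [-0.2296  0.44   -0.0081] 0.023644551364630655 11.999835830647498
[ -3.1899   0.9624 -11.8789] [0.3499 0.1884 0.0005]
```

Run:
```python
from h import *
np.set_printoptions(precision=3,suppress=True)
print('bottle',onz('top',(363,158),0),'salt',onz('top',(345,178),0),'grinder',onz('top',(326,170),0), 'bottletop', onz('top',(367,95),.28))
Rj,a=jar(.3459);e,Rc,o=tool();p=e+a*.06;print('retreat',p)
print(delta(np.array([.656,-.159,.16]),down(-.24)),delta(np.array([.656,-.159,.16]),down(-.24)*R.from_euler('z',-60,degrees=True)))
```

```text
bottle [ 0.867 -0.265 -0.   ] salt [ 0.805 -0.187  0.   ] grinder [ 0.85  -0.139  0.   ] bottletop [ 0.856 -0.256  0.28 ]
retreat [0.515 0.149 0.223]
(array([-337.4,   -5.7,    9.3]), array([29.1, -8.7, 32.6])) (array([-337.4,   -5.7,    9.3]), array([ 29.4,   7. , -26. ]))
```

Emit:
{"method": "carry_out", "body": {"plan": [[1, 0, 0, -10, 0, 0, 0], [1, 0, 0, -30, 0, 0, 0], [1, 0, 0, -60, 0, 0, 0], [1, 0, 0, -90, 0, 0, 0], [1, 0, 0, -90, 0, 0, 0], [1, 0, 0, -90, 0, 0, 0]], "force": 15}}

```text
clock: 4.5
eef_pos: [0.5005, 0.1438, 0.25]
eef_rot: [0.15, 0.556, 0.789, 0.212]
force: [0.3, 0.2, -0.5]
width: 0.0236
grasp_force: 15.0
```

Emit:
{"method": "carry_out", "body": {"plan": [[1, -45, 0, 0, 4, -1, 4], [1, -90, 0, 10, 8, -2, 8], [1, -135, 0, 30, 12, -3, 13], [1, -180, -2, 45, 16, -4, 18], [1, -225, -3, 60, 20, -6, 22], [1, -270, -4, 80, 24, -7, 27], [1, -310, -5, 90, 29, -8.7, 32.6], [1, -337, -6, 99, 29, -8.7, 32.6], [1, -337, -6, 99, 29, -8.7, 32.6], [1, -337, -6, 99, 29, -8.7, 32.6]]}}

```text
clock: 5.5
eef_pos: [0.6551, -0.1584, 0.158]
eef_rot: [-0.001, 0.787, 0.618, 0.001]
force: [-0.4, 0.8, 0.6]
width: 0.0233
grasp_force: 15.0
```

Run:
```python
from h import *
np.set_printoptions(precision=3,suppress=True)
e,Rc,o=tool();print(e,o['q'],o['width']);print(delta(np.array([.656,-.159,.095]),down(-.24)))
cv2.imwrite('pics/cad.png',cv2.resize(r.grab_frame('side')[180:300,240:400],(800,600),interpolation=cv2.INTER_CUBIC)[:,:,::-1])
```

```text
[ 0.655 -0.158  0.158] [ 0.491  0.457 -0.435  1.461  0.194  1.267 -0.202] 0.023300835993271433
(array([-0.5,  1.1, 63. ]), array([-0. , -0.1,  0. ]))
```

View pics/cad.png

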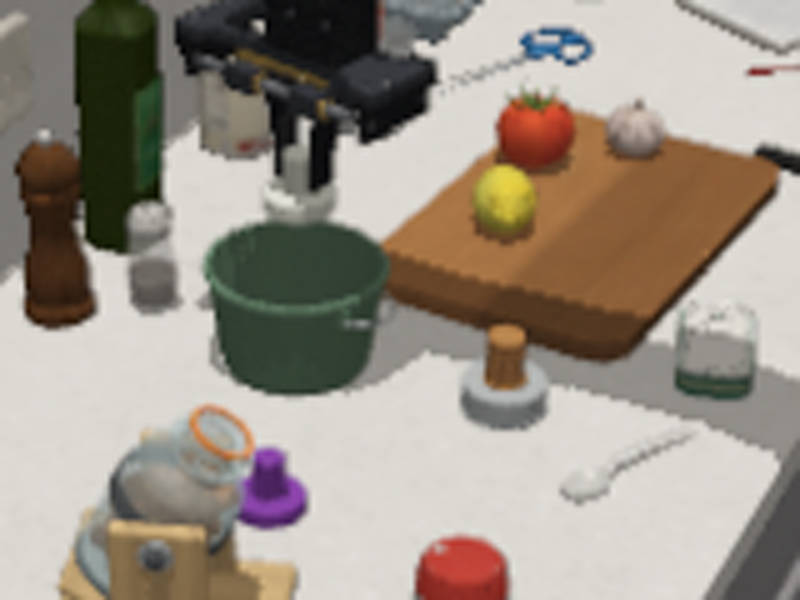

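The side crop shows the cap held over the caddy: cap at (300,200), rim centre at (297,265). The jar's orange seal is now visible at (221,433). I'll lower and release.

Emit:
{"method": "carry_out", "body": {"plan": [[1, 0, 1, 45, 0, 0, 0], [1, 0, 1, 63, 0, 0, 0], [1, 0, 1, 63, 0, 0, 0], [-1, 0, 1, 63, 0, 0, 0], [-1, 0, 1, 63, 0, 0, 0], [-1, 0, 1, 63, 0, 0, 0], [-1, 0, 1, 63, 0, 0, 0], [-1, 0, 1, 63, 0, 0, 0], [-1, 0, 1, 10, 0, 0, 0], [-1, 0, 1, -40, 0, 0, 0], [-1, 0, 1, -60, 0, 0, 0]]}}

```text
clock: 6.65
eef_pos: [0.658, -0.159, 0.2256]
eef_rot: [0.003, 0.786, 0.618, 0.003]
force: [2.1, -0.1, -0.7]
width: 0.0798
grasp_force: 0.0
```

Run:
```python
from h import *
np.set_printoptions(precision=3,suppress=True)
e,Rc,o=tool();print(e,o['q'],o['width'],o['clock']);print(delta(np.array([.4928,-.171,.15]),down(-.334)))
t=r.grab_frame('top');s=r.grab_frame('side')
z=lambda im,x,y:cv2.resize(im[y:y+75,x:x+100],(400,300),interpolation=cv2.INTER_CUBIC)
im=np.vstack([np.hstack([z(t,200,215),z(t,320,210)]),np.hstack([z(s,240,235),z(s,275,205)])])
cv2.imwrite('pics/c2.png',im[:,:,::-1])
```

```text
[ 0.658 -0.159  0.226] [ 0.49   0.418 -0.441  1.374  0.177  1.38  -0.189] 0.07979231964228346 6.65
(array([ -50.9, -158.2,   74.2]), array([ 0.5, -0.1,  5.4]))
```

View pics/c2.png

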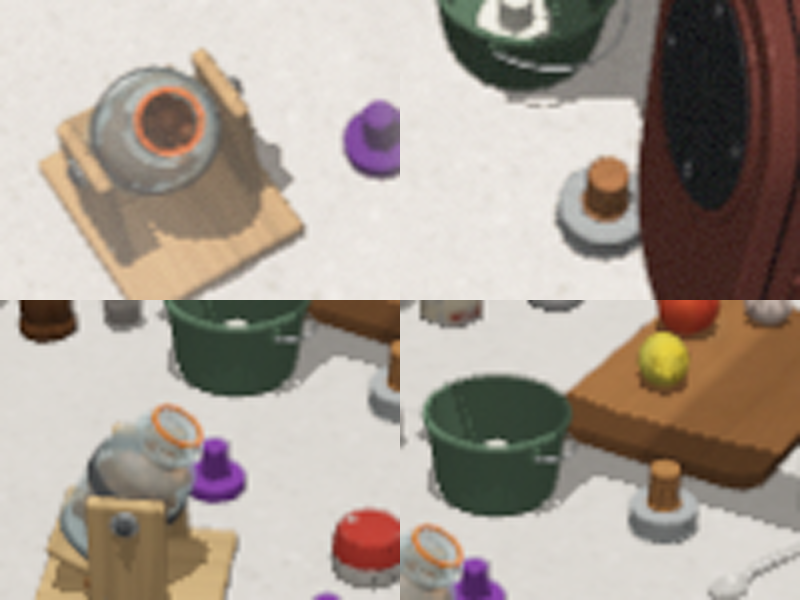

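The cap lies in the caddy, seen at (515,12) in the top crop, and the seal is clear in both views. I'll measure the seal by colour and fit ellipses, and recheck the lid.

Run:
```python
from h import *
np.set_printoptions(precision=4,suppress=True)
from scipy.optimize import least_squares
P={};H={}
for n,(x,y,w,h) in dict(top=(225,230,35,35),side=(265,250,40,35)).items():
    im=cv2.resize(r.grab_frame(n)[y:y+h,x:x+w],None,fx=8,fy=8,interpolation=cv2.INTER_LINEAR)
    hsv=cv2.cvtColor(im,cv2.COLOR_RGB2HSV)
    m=((hsv[...,0]>3)&(hsv[...,0]<16)&(hsv[...,1]>150)&(hsv[...,2]>130)).astype(np.uint8)
    c=max(cv2.findContours(m,cv2.RETR_EXTERNAL,cv2.CHAIN_APPROX_NONE)[0],key=cv2.contourArea)
    hu=cv2.convexHull(c);el=cv2.fitEllipse(c)
    P[n]=(np.array(el[0])-3.5)/8+[x,y];print(n,P[n],np.array(el[1])/8,el[2],len(c));H[n]=((c.reshape(-1,2)-3.5)/8+[x,y])
X,a1,a2=tri(P['top'],P['side']);print('seal',X,a1,a2)
# fit circle r=22mm: centre+normal
def circ(v,rad=.0215):
    c=v[:3];yaw,l=v[3:5];z=np.array([-np.sin(l)*np.cos(yaw),-np.sin(l)*np.sin(yaw),np.cos(l)]);u=np.array([-np.sin(yaw),np.cos(yaw),0]);w=np.cross(z,u)
    t=np.linspace(0,2*np.pi,180,endpoint=False)[:,None];return c+rad*(np.cos(t)*u+np.sin(t)*w)
from scipy.spatial import cKDTree
def f(v):
    return np.concatenate([cKDTree(proj(n,circ(v,v[5]))).query(H[n][::4])[0] for n in H])
q=least_squares(f,[*X,.35,.52,.0215],x_scale=[.01,.01,.01,.1,.1,.001]);print(q.x,np.degrees(q.x[3:5]),np.sqrt(2*q.cost/len(q.fun)))
e,Rc,o=tool();print(e)
```

```text
top [241.2395 237.0549] [0.268  1.4774] 87.74287414550781 22
side [285.0983 270.8886] [0.6297 1.2129] 93.91828155517578 22
seal [0.5609 0.1611 0.1521] [[1.2621 4.7754]] [[-4.2595 -3.5929]]
[0.5448 0.1689 0.1658 0.2853 0.4923 0.0204] [16.3442 28.208 ] 0.20613852121418577
[ 0.6564 -0.159   0.2204]
```

Run:
```python
from h import *
np.set_printoptions(precision=4,suppress=True)
from scipy.optimize import least_squares
from scipy.spatial import cKDTree
P={};H={}
for n,(x,y,w,h) in dict(top=(225,230,35,35),side=(272,252,22,28)).items():
    im=cv2.resize(r.grab_frame(n)[y:y+h,x:x+w],None,fx=8,fy=8,interpolation=cv2.INTER_CUBIC).astype(int)
    m=((im[...,0]-im[...,2]>70)&(im[...,0]>120)&(im[...,0]-im[...,1]>45)).astype(np.uint8)
    k,lab,st,_=cv2.connectedComponentsWithStats(m);print([tuple(s) for s in st[1:] if s[4]>60])
    m=np.isin(lab,[i for i in range(1,k) if st[i,4]>60]).astype(np.uint8)
    c=cv2.convexHull(cv2.findNonZero(m));el=cv2.fitEllipse(c)
    P[n]=(np.array(el[0])-3.5)/8+[x,y];print(n,P[n],np.array(el[1])/8,el[2])
    a=np.radians(el[2]);t=np.linspace(0,6.283,60);u=np.c_[np.cos(t)*el[1][0]/2,np.sin(t)*el[1][1]/2]
    H[n]=P[n]+u@np.array([[np.cos(a),np.sin(a)],[-np.sin(a),np.cos(a)]])/8
X,a1,a2=tri(P['top'],P['side']);print('seal',X,a1,a2)
def circ(v):
    c=v[:3];yaw,l=v[3:5];z=np.array([-np.sin(l)*np.cos(yaw),-np.sin(l)*np.sin(yaw),np.cos(l)]);u=np.array([-np.sin(yaw),np.cos(yaw),0]);w=np.cross(z,u)
    t=np.linspace(0,2*np.pi,360,endpoint=False)[:,None];return c+v[5]*(np.cos(t)*u+np.sin(t)*w)
f=lambda v:np.concatenate([cKDTree(proj(n,circ(v))).query(H[n])[0] for n in H])
q=least_squares(f,[*X,.35,.52,.022],x_scale=[.01,.01,.01,.1,.1,.001]);print(q.x,np.degrees(q.x[3:5]),np.sqrt(2*q.cost/len(q.fun)))
```

```text
[(np.int32(68), np.int32(54), np.int32(142), np.int32(140), np.int32(5673))]
top [241.9319 244.8787] [17.5545 17.7331] 110.9439468383789
[(np.int32(48), np.int32(74), np.int32(76), np.int32(85), np.int32(1501)), (np.int32(110), np.int32(88), np.int32(41), np.int32(69), np.int32(715))]
side [283.9395 266.159 ] [ 8.6174 14.1701] 124.604248046875
seal [0.5471 0.1642 0.1617] [[-0.0847 -0.2913]] [[0.2616 0.2119]]
[0.5468 0.1641 0.1617 0.278  0.5097 0.0224] [15.9262 29.2027] 0.2132741143777021
```

Emit:
{"method": "carry_out", "body": {"plan": [[-1, -12, -45, 10, 0.5, 0, 5.4], [-1, -25, -90, 20, 0.5, 0, 5.4], [-1, -40, -130, 40, 0.5, 0, 5.4], [-1, -51, -158, 74, 0.5, 0, 5.4], [-1, -51, -158, 74, 0.5, 0, 5.4], [-1, -51, -158, 74, 0.5, 0, 5.4]]}}

```text
clock: 7.55
eef_pos: [0.4895, -0.1711, 0.1444]
eef_rot: [-0.004, 0.815, 0.58, -0.002]
force: [0.7, -0.3, -0.3]
width: 0.0873
grasp_force: 0.0
```

Run:
```python
from h import *
np.set_printoptions(precision=3,suppress=True)
e,Rc,o=tool();print(e,o['q'],o['width'],o['clock']);print(delta(np.array([.4928,-.171,.029]),down(-.334)))
```

```text
[ 0.489 -0.171  0.144] [ 0.645  0.161 -0.429  1.856  0.072  1.149 -0.144] 0.08726266244836059 7.55
(array([  1.1,   4.2, 115.3]), array([-0.5, -0. , -0. ]))
```

Emit:
{"method": "carry_out", "body": {"plan": [[-1, 1, 3, 40, 0, 0, 0], [-1, 1, 3, 75, 0, 0, 0], [-1, 1, 3, 100, 0, 0, 0], [-1, 1, 3, 112, 0, 0, 0], [-1, 1, 3, 112, 0, 0, 0], [-1, 1, 3, 112, 0, 0, 0]]}}

```text
clock: 8.15
eef_pos: [0.4948, -0.1707, 0.0348]
eef_rot: [-0.002, 0.815, 0.58, -0.001]
force: [1.0, -0.6, 0.4]
width: 0.0869
grasp_force: 0.0
```

Run:
```python
from h import *
np.set_printoptions(precision=3,suppress=True)
e,Rc,o=tool();print(e,o['force'],o['clock']);print(delta(np.array([.4928,-.171,.0285]),down(-.334)))
```

```text
[ 0.495 -0.171  0.035] [ 0.963 -0.62   0.367] 8.15
(array([-0.9, -1.8,  6.3]), array([-0.3, -0.1,  0.1]))
```

Emit:
{"method": "carry_out", "body": {"plan": [[-1, -1, -1, 5, 0, 0, 0], [-1, -1, -1, 5, 0, 0, 0], [1, -1, -1, 5, 0, 0, 0], [1, -1, -1, 5, 0, 0, 0], [1, -1, -1, 5, 0, 0, 0], [1, -1, -1, 5, 0, 0, 0], [1, -1, -1, 5, 0, 0, 0], [1, -1, -1, 5, 0, 0, 0], [1, -1, -1, 5, 0, 0, 0], [1, -1, -1, 5, 0, 0, 0], [1, -1, -1, 5, 0, 0, 0], [1, -1, -1, 5, 0, 0, 0]], "force": 30}}

```text
clock: 9.35
eef_pos: [0.4922, -0.1713, 0.0287]
eef_rot: [-0.003, 0.815, 0.58, -0.002]
force: [-0.2, 0.3, 0.1]
width: 0.0294
grasp_force: 30.0
```

Run:
```python
from h import *
np.set_printoptions(precision=4,suppress=True)
e,Rc,o=tool();print(e,o['force'],o['clock'],o['width'],o['grasp_force'])
```

```text
[ 0.4922 -0.1713  0.0287] [-0.1807  0.2784  0.1478] 9.35 0.029410406460536616 29.976890556208673
```

Emit:
{"method": "carry_out", "body": {"plan": [[1, 0, 0, -20, 0, 0, 0], [1, 0, 0, -65, 0, 0, 0], [1, 0, 0, -110, 0, 0, 0], [1, 0, 0, -155, 0, 0, 0], [1, 0, 0, -200, 0, 0, 0], [1, 0, 0, -210, 0, 0, 0], [1, 0, 0, -210, 0, 0, 0]], "force": 45}}

```text
clock: 10.05
eef_pos: [0.4943, -0.1722, 0.2404]
eef_rot: [-0.001, 0.815, 0.58, -0.001]
force: [-0.5, 0.4, -2.2]
width: 0.0292
grasp_force: 45.0
```

Run:
```python
from h import *
np.set_printoptions(precision=4,suppress=True)
m=np.array([.5475,.164,.16]);Rj,a=jar(np.radians(19))
e,Rc,o=tool();print(e,o['force'],o['moment'],o['q'],o['clock'],o['width'],o['grasp_force'])
print(delta(m+a*.0867,Rj))
```

```text
[ 0.4943 -0.1722  0.2404] [-0.5475  0.3701 -2.1851] [ 0.0145 -0.0709 -0.0139] [ 0.6573  0.0955 -0.4322  1.7227  0.0403  1.3353 -0.1163] 10.05 0.029151211267346818 44.956932035274804
(array([308.3, -93.9,   5.7]), array([-29. ,   9.9, -37.3]))
```

Emit:
{"method": "carry_out", "body": {"plan": [[1, 40, -12, -20, -4, 1, -5], [1, 80, -24, -30, -8, 3, -10], [1, 120, -36, -30, -12, 4, -15], [1, 160, -49, -30, -15, 5, -20], [1, 200, -61, -25, -19, 7, -25], [1, 240, -73, -20, -23, 8, -30], [1, 275, -84, -10, -26, 9, -34], [1, 308, -94, 3, -29, 9.9, -37.3], [1, 308, -94, 5, -29, 9.9, -37.3], [1, 308, -94, 5, -29, 9.9, -37.3], [1, 308, -94, 5, -29, 9.9, -37.3]]}}

```text
clock: 11.15
eef_pos: [0.5053, 0.1487, 0.2337]
eef_rot: [0.148, 0.562, 0.786, 0.21]
force: [-0.0, -0.6, -1.0]
width: 0.0288
grasp_force: 45.0
```

Run:
```python
from h import *
np.set_printoptions(precision=4,suppress=True)
m=np.array([.5475,.164,.16]);Rj,a=jar(np.radians(19))
e,Rc,o=tool();print(e,o['force'],o['moment'],o['q'],o['clock'],o['width'])
print(Rj.inv().apply(e-m)*1000,delta(m+a*.03,Rj))
s=r.grab_frame('side');t=r.grab_frame('top')
g=lambda n,im:(lambda c:cv2.resize(im[int(c[1])-45:int(c[1])+45,int(c[0])-30:int(c[0])+30],(400,600),interpolation=cv2.INTER_CUBIC))(proj(n,m+a*.03)[0])
cv2.imwrite('pics/pl.png',np.hstack([g('side',s),g('top',t)])[:,:,::-1])
```

```text
[0.5053 0.1487 0.2337] [-0.0288 -0.6107 -0.9885] [-0.3007  0.514  -0.0248] [ 0.4017 -0.3128 -0.6376  2.1503 -0.3298  0.7445  0.2554] 11.15 0.02877234055332429
[ -0.6981  -2.0472 -86.3025] (array([ 0.6,  2.3, 56.3]), array([-0.3, -0.1, -0.1]))
```

View pics/pl.png

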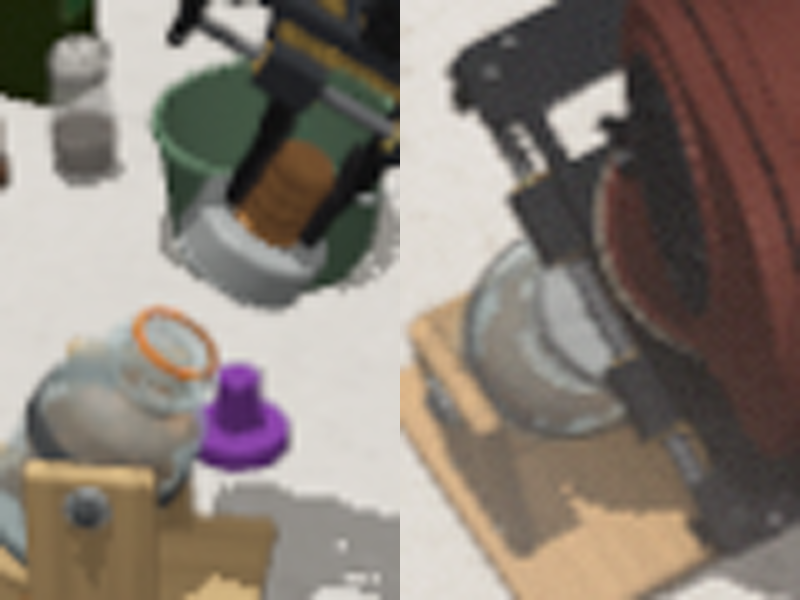

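The side crop shows the lid held parallel above the mouth: skirt centre at (230,270), seal at (176,345). I'm going down most of the way.

Emit:
{"method": "carry_out", "body": {"plan": [[1, 0, 1, 20, 0, 0, 0], [1, 0.6, 2, 40, 0, 0, 0], [1, 0.6, 2, 50, 0, 0, 0], [1, 0.6, 2, 57, 0, 0, 0], [1, 0.6, 2, 57, 0, 0, 0], [1, 0.6, 2, 57, 0, 0, 0]]}}

```text
clock: 11.85
eef_pos: [0.5337, 0.1601, 0.1865]
eef_rot: [0.148, 0.561, 0.787, 0.21]
force: [-0.3, -0.2, -1.6]
width: 0.0292
grasp_force: 45.0
```

```bash
cat > st.py <<'E'
from h import *
np.set_printoptions(precision=2,suppress=True)
m=np.array([.5475,.164,.16]);Rj,a=jar(np.radians(19))
e,Rc,o=tool();d=Rj.inv().apply(e-m)*1000
print('t',o['clock'],'xy',d[:2],'knob h %.1f'%(-d[2]+18.3),'rot',(Rj.inv()*Rc).as_rotvec(degrees=True),'F tool',Rc.inv().apply(o['force']),'M',Rc.inv().apply(o['moment']),'q',np.array(o['q']),'w',o['width'])
E
python3 st.py
```

```text
t 11.85 xy [0.82 0.86] knob h 48.4 rot [0.17 0.14 0.05] F tool [-0.11 -1.1   1.19] M [ 0.66 -0.06 -0.04] q [ 0.44 -0.18 -0.74  2.16 -0.23  0.6   0.16] w 0.029193240809953617
```

Emit:
{"method": "carry_out", "body": {"plan": [[1, -0.6, -0.6, 3, 0, 0, 0], [1, -0.6, -0.6, 6, 0, 0, 0], [1, -0.6, -0.6, 8, 0, 0, 0], [1, -0.6, -0.6, 10, 0, 0, 0], [1, -0.6, -0.6, 10, 0, 0, 0], [1, -0.6, -0.6, 10, 0, 0, 0]]}}

```text
clock: 12.45
eef_pos: [0.538, 0.1613, 0.1771]
eef_rot: [0.148, 0.561, 0.787, 0.21]
force: [-0.2, -0.3, -1.0]
width: 0.0291
grasp_force: 45.0
```

```bash
python3 st.py
```

```text
t 12.45 xy [ 0.54 -0.01] knob h 38.1 rot [0.18 0.15 0.03] F tool [-0.24 -0.73  0.74] M [ 0.66 -0.02 -0.04] q [ 0.45 -0.15 -0.76  2.16 -0.2   0.58  0.14] w 0.029103899933856366
```

Emit:
{"method": "carry_out", "body": {"plan": [[1, 0, 0, 1, 0, 0, 0], [1, 0, 0, 2, 0, 0, 0], [1, 0, 0, 3, 0, 0, 0], [1, 0, 0, 3, 0, 0, 0]]}}

```text
clock: 12.85
eef_pos: [0.5394, 0.1618, 0.1744]
eef_rot: [0.148, 0.561, 0.787, 0.21]
force: [0.1, 0.3, -0.7]
width: 0.029
grasp_force: 45.0
```

```bash
python3 st.py
```

```text
t 12.85 xy [ 0.53 -0.1 ] knob h 35.0 rot [0.19 0.15 0.03] F tool [ 0.26 -0.16  0.73] M [ 0.59 -0.09 -0.03] q [ 0.45 -0.15 -0.76  2.16 -0.19  0.57  0.13] w 0.029000239850419923
```

Emit:
{"method": "carry_out", "body": {"plan": [[1, 0, 0, 0.8, 0, 0, 0], [1, 0, 0, 1.6, 0, 0, 0], [1, 0, 0, 2.4, 0, 0, 0], [1, 0, 0, 2.4, 0, 0, 0]]}}

```text
clock: 13.25
eef_pos: [0.5406, 0.1621, 0.1733]
eef_rot: [0.149, 0.561, 0.787, 0.21]
force: [-15.5, -4.5, 15.3]
width: 0.029
grasp_force: 45.0
```

```bash
python3 st.py
```

```text
t 13.25 xy [0.43 0.42] knob h 33.4 rot [0.18 0.11 0.02] F tool [  0.85  -6.37 -21.25] M [1.9  0.13 0.03] q [ 0.45 -0.14 -0.77  2.16 -0.18  0.57  0.13] w 0.028989755352135348
```

Contact is at about 34 mm, so the lugs are on the level part of the threads. I'll unload, lift clear, turn back about 85° in the air and feel for the drop.

Emit:
{"method": "carry_out", "body": {"plan": [[1, 0, 0, -4, 0, 0, 0], [1, 0, 0, -7, 0, 0, -8], [1, 0, 0, -7, 0, 0, -16], [1, 0, 0, -7, 0, 0, -24], [1, 0, 0, -7, 0, 0, -32], [1, 0, 0, -7, 0, 0, -40], [1, 0, 0, -7, 0, 0, -48], [1, 0, 0, -7, 0, 0, -56], [1, 0, 0, -7, 0, 0, -64], [1, 0, 0, -7, 0, 0, -72], [1, 0, 0, -7, 0, 0, -80], [1, 0, 0, -7, 0, 0, -85]]}}

```text
clock: 14.45
eef_pos: [0.5372, 0.1611, 0.1785]
eef_rot: [0.252, -0.121, 0.959, 0.054]
force: [0.8, 0.8, -1.3]
width: 0.0286
grasp_force: 45.0
```

Emit:
{"method": "carry_out", "body": {"plan": [[1, 0, 0, 0, 0, 0, 0], [1, 0, 0, 0, 0, 0, 0]]}}

```text
clock: 14.65
eef_pos: [0.5372, 0.1611, 0.1785]
eef_rot: [0.251, -0.117, 0.959, 0.055]
force: [-0.9, 0.5, -1.3]
width: 0.0288
grasp_force: 45.0
```

```bash
python3 st.py
```

```text
t 14.65 xy [ 0.61 -0.04] knob h 39.7 rot [  0.03   0.26 -84.82] F tool [1.28 0.65 0.81] M [-0.03  0.58  0.02] q [ 0.21 -0.15 -0.55  2.17 -0.13  0.58  1.55] w 0.028751619381627794
```

Emit:
{"method": "carry_out", "body": {"plan": [[1, 0, 0, 1, 0, 0, 0], [1, 0, 0, 2, 0, 0, 0], [1, 0, 0, 2.7, 0, 0, 0], [1, 0, 0, 2.7, 0, 0, 0]]}}

```text
clock: 15.05
eef_pos: [0.5388, 0.1616, 0.1764]
eef_rot: [0.252, -0.118, 0.959, 0.055]
force: [0.4, 1.4, 0.9]
width: 0.0291
grasp_force: 45.0
```

```bash
python3 st.py
```

```text
t 15.05 xy [0.58 0.38] knob h 37.0 rot [  0.     0.23 -84.95] F tool [-1.04  1.26 -0.42] M [-0.27  0.32  0.02] q [ 0.21 -0.14 -0.55  2.17 -0.12  0.57  1.55] w 0.029077970966742687
```

Emit:
{"method": "carry_out", "body": {"plan": [[1, 0, 0, 0.5, 0, 0, 0], [1, 0, 0, 1, 0, 0, 0], [1, 0, 0, 1, 0, 0, 0]]}}

```text
clock: 15.35
eef_pos: [0.5392, 0.1618, 0.1757]
eef_rot: [0.252, -0.118, 0.959, 0.055]
force: [-3.1, 0.9, 4.0]
width: 0.029
grasp_force: 45.0
```

```bash
python3 st.py
```

```text
t 15.35 xy [0.6  0.46] knob h 36.2 rot [  0.     0.22 -84.98] F tool [ 0.42  1.82 -4.81] M [-0.37  0.36 -0.  ] q [ 0.21 -0.14 -0.55  2.17 -0.12  0.57  1.55] w 0.02904482295307624
```

Emit:
{"method": "carry_out", "body": {"plan": [[1, 0, 0, 0, 0, 0, -2], [1, 0, 0, 0, 0, 0, -4], [1, 0, 0, 0, 0, 0, -4]]}}

```text
clock: 15.65
eef_pos: [0.5392, 0.1619, 0.1756]
eef_rot: [0.254, -0.152, 0.954, 0.046]
force: [1.7, 2.1, 0.3]
width: 0.0289
grasp_force: 45.0
```

```bash
python3 st.py
```

```text
t 15.65 xy [0.73 0.41] knob h 36.0 rot [ -0.02   0.23 -89.02] F tool [-2.09  1.43  0.86] M [-0.48 -0.06  0.13] q [ 0.2  -0.14 -0.54  2.17 -0.12  0.57  1.62] w 0.028927051105122458
```

The axial force vanished at −89°, so the lugs have slipped off. I'm lowering.

Emit:
{"method": "carry_out", "body": {"plan": [[1, 0, 0, 0, 0, 0, -4], [1, 0, 0, 0.5, 0, 0, -4], [1, 0, 0, 1, 0, 0, -4], [1, 0, 0, 1.4, 0, 0, -4], [1, 0, 0, 1.4, 0, 0, -4]]}}

```text
clock: 16.15
eef_pos: [0.5398, 0.1621, 0.1743]
eef_rot: [0.255, -0.184, 0.949, 0.037]
force: [2.4, 3.9, 0.4]
width: 0.0289
grasp_force: 45.0
```

```bash
python3 st.py
```

```text
t 16.15 xy [0.74 0.34] knob h 34.6 rot [ -0.02   0.24 -92.92] F tool [-3.4   2.79  1.39] M [-0.8  -0.46  0.1 ] q [ 0.2  -0.13 -0.53  2.17 -0.11  0.57  1.68] w 0.028882026486166997
```

Emit:
{"method": "carry_out", "body": {"plan": [[1, 0, 0, 1, 0, 0, 0], [1, 0, 0, 2, 0, 0, 0], [1, 0, 0, 2, 0, 0, 0]]}}

```text
clock: 16.45
eef_pos: [0.5409, 0.1624, 0.1731]
eef_rot: [0.255, -0.184, 0.948, 0.037]
force: [-4.7, 2.4, 8.5]
width: 0.0291
grasp_force: 45.0
```

```bash
python3 st.py
```

```text
t 16.45 xy [0.65 0.64] knob h 33.0 rot [ -0.01   0.21 -92.97] F tool [-1.24  3.74 -9.24] M [-0.94  0.03  0.05] q [ 0.2  -0.13 -0.54  2.17 -0.11  0.56  1.68] w 0.029085679833594162
```

The heights fit the lugs having cleared the stop rib in the air, so they're now on the next thread's level part. The gap centre should be about 32° clockwise of here. I'll lift, turn +32° and lower.

Emit:
{"method": "carry_out", "body": {"plan": [[1, 0, 0, -4, 0, 0, 0], [1, 0, 0, -6.5, 0, 0, 0], [1, 0, 0, -6.5, 0, 0, 8], [1, 0, 0, -6.5, 0, 0, 16], [1, 0, 0, -6.5, 0, 0, 24], [1, 0, 0, -6.5, 0, 0, 32], [1, 0, 0, -6.5, 0, 0, 32], [1, 0, 0, -5, 0, 0, 32], [1, 0, 0, -4, 0, 0, 32], [1, 0, 0, -3, 0, 0, 32], [1, 0, 0, -2.3, 0, 0, 32], [1, 0, 0, -2.3, 0, 0, 32]]}}

```text
clock: 17.65
eef_pos: [0.5397, 0.1616, 0.1744]
eef_rot: [0.235, 0.084, 0.963, 0.106]
force: [1.9, 2.0, -0.5]
width: 0.0292
grasp_force: 45.0
```

```bash
python3 st.py
```

```text
t 17.65 xy [0.32 0.11] knob h 34.8 rot [  0.07   0.22 -61.  ] F tool [-0.98  2.02  1.68] M [-0.31  0.07  0.04] q [ 0.28 -0.14 -0.61  2.17 -0.14  0.57  1.15] w 0.0292372139126522
```

Emit:
{"method": "carry_out", "body": {"plan": [[1, 0, 0, 1, 0, 0, 0], [1, 0, 0, 2, 0, 0, 0], [1, 0, 0, 2.6, 0, 0, 0], [1, 0, 0, 2.6, 0, 0, 0]]}}

```text
clock: 18.05
eef_pos: [0.5408, 0.1622, 0.1721]
eef_rot: [0.235, 0.084, 0.963, 0.106]
force: [2.0, 2.2, -0.1]
width: 0.0292
grasp_force: 45.0
```

```bash
python3 st.py
```

```text
t 18.05 xy [0.46 0.06] knob h 32.2 rot [  0.08   0.22 -60.97] F tool [-1.22  2.33  1.34] M [-0.26 -0.07  0.03] q [ 0.28 -0.13 -0.61  2.17 -0.13  0.56  1.14] w 0.029214401558900604
```

It dropped past the threads. I'll go on down to the seal (29 mm, about 28.4 on my scale).

Emit:
{"method": "carry_out", "body": {"plan": [[1, 0, 0, 1, 0, 0, 0], [1, 0, 0, 2, 0, 0, 0], [1, 0, 0, 3, 0, 0, 0], [1, 0, 0, 3.5, 0, 0, 0], [1, 0, 0, 3.5, 0, 0, 0]]}}

```text
clock: 18.55
eef_pos: [0.5424, 0.1628, 0.1691]
eef_rot: [0.235, 0.084, 0.963, 0.106]
force: [2.2, 1.7, 0.1]
width: 0.0289
grasp_force: 45.0
```

```bash
python3 st.py
```

```text
t 18.55 xy [0.53 0.04] knob h 28.7 rot [  0.08   0.23 -60.97] F tool [-1.61  1.88  1.25] M [-0.34 -0.02  0.06] q [ 0.28 -0.12 -0.61  2.17 -0.12  0.55  1.13] w 0.02890048858509214
```

Emit:
{"method": "carry_out", "body": {"plan": [[1, 0, 0, 0.8, 0, 0, 0], [1, 0, 0, 0.8, 0, 0, 0], [1, 0, 0, 0.8, 0, 0, 5], [1, 0, 0, 0.8, 0, 0, 10], [1, 0, 0, 1.0, 0, 0, 15], [1, 0, 0, 1.2, 0, 0, 20], [1, 0, 0, 1.4, 0, 0, 25], [1, 0, 0, 1.4, 0, 0, 25]], "force": 55}}

```text
clock: 19.35
eef_pos: [0.5428, 0.1626, 0.1677]
eef_rot: [0.206, 0.291, 0.921, 0.154]
force: [-2.0, 0.0, 3.4]
width: 0.029
grasp_force: 55.0
```

```bash
python3 st.py
```

```text
t 19.35 xy [ 0.23 -0.34] knob h 27.4 rot [  0.16   0.18 -35.88] F tool [ 0.55  0.45 -3.92] M [ 0.27  0.25 -0.03] q [ 0.34 -0.12 -0.67  2.17 -0.13  0.55  0.71] w 0.028952130561338114
```

Emit:
{"method": "carry_out", "body": {"plan": [[1, 0, 0, 0.2, 0, 0, 6], [1, 0, 0, 0.5, 0, 0, 12], [1, 0, 0, 0.8, 0, 0, 18], [1, 0, 0, 1.0, 0, 0, 24], [1, 0, 0, 1.3, 0, 0, 30], [1, 0, 0, 1.5, 0, 0, 36], [1, 0, 0, 1.5, 0, 0, 36]]}}

```text
clock: 20.05
eef_pos: [0.5435, 0.1628, 0.1666]
eef_rot: [0.148, 0.562, 0.786, 0.21]
force: [-5.0, -1.6, 6.5]
width: 0.0293
grasp_force: 55.0
```

```bash
python3 st.py
```

```text
t 20.05 xy [ 0.18 -0.31] knob h 26.0 rot [0.21 0.12 0.09] F tool [ 0.13 -1.33 -8.23] M [ 0.64  0.08 -0.01] q [ 0.42 -0.12 -0.75  2.16 -0.15  0.55  0.1 ] w 0.02926640192408704
```

Emit:
{"method": "carry_out", "body": {"plan": [[1, 0, 0, 0.1, 0, 0, 6], [1, 0, 0, 0.2, 0, 0, 12], [1, 0, 0, 0.2, 0, 0, 18], [1, 0, 0, 0.2, 0, 0, 23], [1, 0, 0, 0.2, 0, 0, 27], [1, 0, 0, 0.2, 0, 0, 30], [1, 0, 0, 0.2, 0, 0, 30]]}}

```text
clock: 20.75
eef_pos: [0.5437, 0.1629, 0.1665]
eef_rot: [0.089, 0.745, 0.615, 0.241]
force: [-4.8, -1.3, 7.2]
width: 0.0284
grasp_force: 55.0
```

```bash
python3 st.py
```

```text
t 20.75 xy [ 0.18 -0.2 ] knob h 25.9 rot [ 0.23  0.06 29.98] F tool [-0.01 -0.85 -8.75] M [ 0.61 -0.25  0.01] q [ 0.5  -0.12 -0.82  2.16 -0.17  0.55 -0.4 ] w 0.02843740570481052
```

Emit:
{"method": "carry_out", "body": {"plan": [[1, 0, 0, 0, 0, 0, 3], [1, 0, 0, 0, 0, 0, 6], [1, 0, 0, 0, 0, 0, 8], [1, 0, 0, 0, 0, 0, 8]]}}

```text
clock: 21.15
eef_pos: [0.543, 0.1632, 0.1659]
eef_rot: [0.072, 0.786, 0.563, 0.246]
force: [-6.1, -1.4, 8.0]
width: 0.0292
grasp_force: 55.0
```

```bash
python3 st.py
```

```text
t 21.15 xy [ 0.73 -0.94] knob h 25.7 rot [ 0.31  0.03 37.77] F tool [ -0.34  -1.54 -10.04] M [ 1.09 -0.39 -1.08] q [ 0.52 -0.12 -0.84  2.16 -0.18  0.55 -0.53] w 0.029203352966359092
```

The stop is felt (−1.1 N m, with 98° turned since the drop). I'll relax the twist and press, release, and back off along the axis.

Emit:
{"method": "carry_out", "body": {"plan": [[1, 0, 0, -0.2, 0, 0, -2], [1, 0, 0, -0.4, 0, 0, -3], [1, 0, 0, -0.4, 0, 0, -3], [-1, 0, 0, -0.4, 0, 0, -3], [-1, 0, 0, -0.4, 0, 0, -3], [-1, 0, 0, -0.4, 0, 0, -3], [-1, 0, 0, -0.4, 0, 0, -3], [-1, 0, 0, -0.4, 0, 0, -3], [-1, 0, 0, -0.4, 0, 0, -3], [-1, 0, 0, -25, 0, 0, -3], [-1, 0, 0, -65, 0, 0, -3], [-1, 0, 0, -100, 0, 0, -3]]}}

```text
clock: 22.35
eef_pos: [0.496, 0.147, 0.2544]
eef_rot: [0.078, 0.771, 0.582, 0.245]
force: [1.1, -0.9, 0.5]
width: 0.0855
grasp_force: 0.0
```

Emit:
{"method": "carry_out", "body": {"plan": [[-1, -50, 0, -10, 0, 0, 0], [-1, -100, 0, -20, 0, 0, 0], [-1, -150, 0, -20, 0, 0, 0], [-1, -200, 0, -20, 0, 0, 0], [-1, -200, 0, -20, 0, 0, 0]]}}

```text
clock: 22.85
eef_pos: [0.4482, -0.0461, 0.2112]
eef_rot: [0.077, 0.772, 0.582, 0.245]
force: [-0.7, -0.2, -0.1]
width: 0.087
grasp_force: 0.0
```

```bash
python3 st.py
python3 - <<'E'
from h import *
m=np.array([.5475,.164,.16]);Rj,a=jar(np.radians(19))
t=r.grab_frame('top');s=r.grab_frame('side')
z=lambda im,x,y:cv2.resize(im[y:y+75,x:x+100],(400,300),interpolation=cv2.INTER_CUBIC)
im=np.vstack([np.hstack([z(t,195,210),z(t,310,160)]),np.hstack([z(s,240,235),cv2.resize(s,(400,300))])])
cv2.imwrite('pics/fin.png',im[:,:,::-1])
for n,o in(('top',(195,210)),('side',(240,235))):
    print(n,[((proj(n,m+a*h)[0]-o)*4+[0,300*(n=='side')]).round() for h in(.0045,.0445,.047,.052)])
E
```

```text
t 22.85 xy [-166.3  -114.94] knob h 143.7 rot [ 0.31  0.21 35.02] F tool [-0.39 -0.56 -0.25] M [ 0.35 -0.35 -0.02] q [ 0.49 -0.38 -0.21  2.28 -0.5   0.85  0.26] w 0.08696882166051398
top [array([189., 138.]), array([198., 132.]), array([199., 132.]), array([200., 131.])]
side [array([179., 423.]), array([205., 387.]), array([206., 385.]), array([209., 381.])]
```

View pics/fin.png

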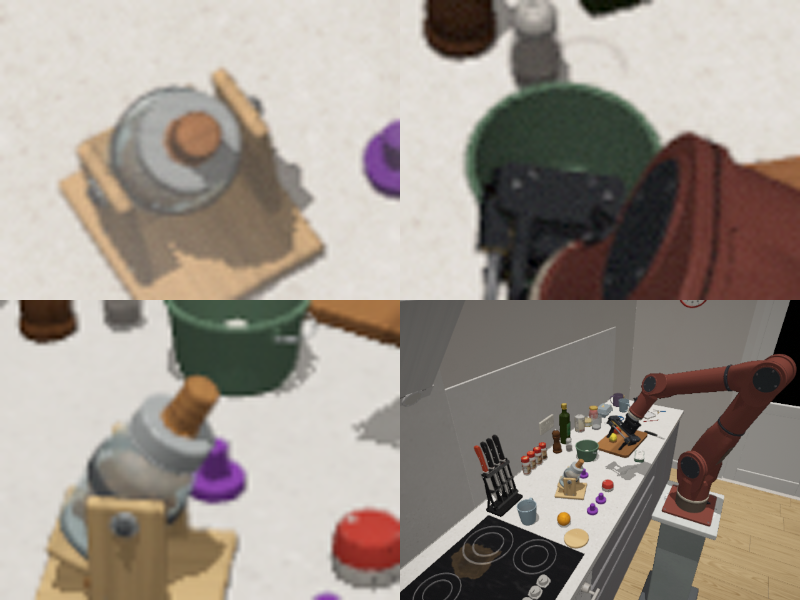

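The lid sits square on the jar: its knob top is at (205,384) in the side crop, against (205,387) predicted for home. The cap is in the caddy, nothing else has moved, and the gripper is clear. Handing in.

```bash
python3 -c "
from cell import r
print(r.close_job())"
```

```text
the job is handed in; nothing more can be done
None
```

I dropped the white travel cap in the green caddy, screwed the steel lid down to its stop and let go; the job is handed in at about 23 s, but no verdict came back.

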